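# Clear the tongs and close the garnish station

## Task

Service is over and the garnish station has to be covered, but the steel tongs left lying across its two pans are in the way of the cover. Lay the tongs flat inside the long blue utensil tray without dropping them, then swing the cover over and ease it down, without slamming it, until it is fully shut. Leave the red squeeze bottle and the two spice jars standing where they are.

Things in the scene. Friction and masses are not known exactly. Their poses are not given: they have to be found in the camera images.
- station: black plastic garnish station that stands fixed on the table, 200 (x) x 244 (y) mm, walls 72 mm high, with two small steel pans side by side along its y, full of lemons and garlic; the pans' rims are its top, 75 mm above the table. Origin: centre of its underside on the table; z up; +x points to its back, where the cover is hinged; its front looks to -x
- cover (a joint): hinge of the station's cover, rad: 0 = fully shut (level on the station); about 1.6 to 1.8 at the start = standing open, leaning slightly back. The hinge is stiff: the cover stays where it is left and about 3 N at its free edge moves it. Cover: flat clear panel in a black frame, 222 mm from hinge to free edge, 244 mm wide, 12 mm thick, its outer face flat
- hinge (a point): point on the hinge line, at the middle of its width: 106 mm behind the station's centre (+x of the station), 83 mm above the table; the hinge line is parallel to the station's y axis and lies in the middle of the cover's thickness; its axes are those of the station
- cover_edge (a point): middle of the cover's free edge, on the outer face (the face that is on top when shut and at the back when open); its z axis is the outward normal of that face, its -x axis points from the hinge towards the free edge
- tongs: steel kitchen tongs, rigid, 330 mm long (x), V-shaped: narrow at the joined end (-x, 3 mm) and 65 mm across at the tips (+x), 39 mm high, about 0.08 kg; lying flat across the pans at the start, along the station's y. Origin: centre of the underside (so at the start it is 75 mm above the table); x along the tongs, z up
- tray: long blue plastic utensil tray, fixed on the table to the right of the station, 395 (x) x 152 (y) x 22 mm (rim up to 26 mm), walls and floor 4 mm thick. Origin: centre of its underside; z up; the tongs may lie in it either way round
- bottle: red squeeze bottle, 60 mm diameter, 198 mm high, standing loose to the left of the station. Origin: centre of its underside; z up
- jar_orange: spice jar with orange contents, 44 mm diameter, 99 mm high, standing loose to the left of the station. Origin: centre of its underside; z up
- jar_green: spice jar with olive green contents, 44 mm diameter, 99 mm high, standing loose to the left of the station. Origin: centre of its underside; z up

How it is judged (in metres and radians):
On the way, in this order (a step that is already met when the one before it is completed fails the run):
1. the tongs lie flat inside the tray, let go and at rest (x of tongs in the frame of tray between -0.032 and 0.032 m and y of tongs in the frame of tray between -0.045 and 0.045 m and z of tongs in the frame of tray below 0.01 m and angle between tongs's own z axis and vertical below 0.06 rad and contact force between tongs and the fingers below 0.1 N and linear speed of tongs below 0.03 m/s), for 0.2 s.
2. the cover is fully shut (value of joint cover below 0.03 rad), for 0.2 s.
At the end, for the whole second after the job is handed in: The tongs lie flat on the tray's floor, inside its walls (origin within 32 mm of the tray's centre lengthwise and 45 mm crosswise, tilt under 0.06 rad), released and at rest; the cover is shut to within 0.03 rad; the bottle and both spice jars stand within 30 mm of where they were (all of step 1 and value of joint cover below 0.03 rad and distance of each of bottle, jar_orange, jar_green from where it was at the start of the episode below 0.03 m and angle between each of bottle, jar_orange, jar_green's own z axis and vertical below 0.15 rad); the robot touches nothing.
It fails at once if the cover is slammed or thrown (falls faster than 3 rad/s) (velocity of joint cover below -3 rad/s).
It fails at once if the tongs are dropped (falling free at over 0.9 m/s, that is from more than about 40 mm) (linear speed of tongs above 0.9 m/s and contact force between tongs and anything else below 0.05 N).
It fails at once if the bottle or a spice jar is knocked over or pushed away by more than 30 mm (not (distance of each of bottle, jar_orange, jar_green from where it was at the start of the episode below 0.03 m and angle between each of bottle, jar_orange, jar_green's own z axis and vertical below 0.15 rad)).
It also fails if it takes over 58 s, if anything falls off the work surface, if the arm or the gripper's body presses on something with over 40 N, if the wrist force passes 120 N, or if a joint passes its speed limit or range.

## Robot

A 7-joint arm with a two-finger parallel gripper is mounted at the origin on a cart in front of the work surface, level with it; the furniture and walls round the work are solid. World frame = base frame: x ahead of the robot, y to its left, z up, the work surface at z = 0. Lengths are in mm, angles in rad, forces in N, time in s.
With the tool pointing down it reaches from about 400 to 925 mm from the base axis. Payload 4.1 kg.
Tool frame: the origin (TCP) lies midway between the tips of the shut fingers; the grasp point (between the pads) lies 19 mm behind it; z points along the fingers, y is the line along which they close (so a half turn about z gives the same grasp; the last joint's range is limited). The gripper opens to 85 mm and grips with 20 to 120 N. Pads are 22 mm wide; open, the fingers measure 114 mm over their backs; the gripper's body (76 mm by 85 mm) begins 54 mm behind the grasp point. The pads swing forward as they close: fully open they stand 13 mm farther back than shut.
Start: joints at [-0.099, 0.398, 0.045, 1.537, -0.019, 1.207, -0.051], TCP at [650.038, 0.03, 195.847] pointing down, gripper open.
Joint ranges: [-2.82, 2.82], [-0.49, 2.23], [-1.37, 1.46], [0, 2.46], [-1.36, 4.5], [0.23, 2], [-2.94, 2.94]. Speed limits (rad/s): [2.57, 2.57, 3.14, 3.14, 3.14, 3.14, 3.14].

## Interface

Orientations are given as a unit quaternion [w, x, y, z].
In Python, from rig import sense, capture, camera_info, finish_job, silhouettes, mark_of gives the robot as it stands.
- The arm moves only by the tool step_arm, never from a script. Its argument "increments" is text: rows parted by semicolons, each of 7 numbers parted by spaces: the shift along the world's x, y, z in m, then the turn, a rotation vector about the world's x, y, z in rad, then the closure, from 0 (fully open) to 1 (shut). In form: x y z wx wy wz claw; .... A call has 1 to 10 rows; each row is the pose to reach, as a shift and turn from the pose commanded when the call began; what a row does not reach only later rows make up. A row lasts 1/10 s, in which the tool goes at most 50 mm and 8.59 degrees, less where a joint would pass 70% of its speed; a pose out of reach is approached as far as the arm can. A call with a gripper value outside its range is refused whole. The fingers move at their own pace and stop on an object; the grip force is fixed at half the most. Time passes only in rows, so rows that repeat a pose let the fingers close. It gives the time, the measured TCP pose, the force, the opening and the grip force at its end, in the units of the state.
- sense(): the state, without advancing time (a new reading comes with each control period).
- capture(name): name is "scene" or "side" or "wrist"; returns the picture (420x560x3 uint8, red, green, blue); there is no depth.
- camera_info(name): a dict with "K" (3x3 intrinsics, pixels), "R" (3x3) and "t" (3): a world point X has camera coordinates R X + t; the wrist camera has in their place "T_tool_cam" (4x4, takes a point from camera to tool coordinates, whose origin is the TCP and whose axes are the flange's). Camera axes: x right, y down, z forward; pixel columns grow to the right and rows downward; lengths in mm; the calibration is good to about 2 mm. A picture is of the moment at which its call begins: read the wrist's pose just before it. camera_info takes no time and is no camera call.
- finish_job(): hands the job in; it is judged then, once.
Trained networks look in the newest picture that a camera, given by its name, has taken for a name from the list of things; names that differ only in an ending like _2 or _b are one class to them, and where a whole thing is asked for, a point or a joint stands for the part that bears it (a point fixed in the world has none). Each returns a list of dicts, best first, with "conf" (0 to 1); they miss things now and then, are a little off and sometimes report something else, mostly with a low value. They report only what shows in the picture. A call takes as long as a camera call.
- silhouettes(camera, target): "mask" (420x560 bool, what is visible of it) and "centre" ([column, row] in pixels, amid what is visible of it).
- mark_of(camera, target): "centre" ([column, row] in pixels: a listed point, or the origin of a listed thing).
The state is a dict: "time_s": time; "joint_positions": joint angles; "qd": joint speeds; "tau": joint torques, N m; "tcp_pos": TCP position; "eef_rot": TCP orientation; "force": force on the tool from outside, world axes, zero at the start; "ft_torque": the same for the moment, N m; "grip_width": finger opening in mm; "gripper_force": force on a finger pad.
Only numpy, scipy, OpenCV 4.12 (cv2) and the standard library are available. Lean on these libraries where they do the work, as an engineer would, in place of code of your own. Each camera call takes 0.05 s, during which the arm holds its last target. There are 200 camera calls.

## Working session

There is one attempt and no reset: what is moved stays moved. The work goes in short steps, Python scripts to look and compute and a tool call to move; the robot and the scene stay as the last step left them, time stands still between calls to the robot, and variables do not carry over. Pictures are saved under pics/ and viewed, at most 10 in all, crops included, and the job is handed in when it is done.

Besides the shell and the picture viewer there is one more tool, called as name(argument=value, ...) on one line, values as JSON. step_arm: Moves the arm, as the interface text tells. Its arguments: {"type":"object","properties":{"increments":{"type":"string"}},"required":["increments"]}

```bash
ls; mkdir -p pics; cat > h.py <<'E'
import numpy as np, cv2
from rig import *
def ray(cam,uv):
    c=camera_info(cam);K=np.array(c["K"])
    d=np.linalg.inv(K)@[uv[0],uv[1],1.]
    R=np.array(c["R"]);t=np.array(c["t"])
    return -R.T@t, R.T@d
def onz(cam,uv,z):
    o,d=ray(cam,uv); return o+d*(z-o[2])/d[2]
def tri(a,b):
    # a,b: (cam,uv)
    (o1,d1),(o2,d2)=ray(*a),ray(*b)
    s=np.linalg.lstsq(np.c_[d1,-d2],o2-o1,rcond=None)[0]
    p,q=o1+s[0]*d1,o2+s[1]*d2
    return (p+q)/2,np.linalg.norm(p-q)
E
python3 - <<'E'
from h import *
np.set_printoptions(precision=1,suppress=True)
for c in("scene","side"):
    cv2.imwrite(f"pics/{c}0.png",capture(c)[:,:,::-1])
    o,d=ray(c,(280,210));print(c,o,d)
    for n in["station","hinge","cover_edge","tongs","tray","bottle","jar_orange","jar_green"]:
        r=mark_of(c,n)
        print(n,[(np.round(x["centre"],1),round(x["conf"],2)) for x in r[:2]])
s=sense();print(s["time_s"],s["tcp_pos"],s["eef_rot"])
E
```

```text
pics
scene [-502.4  797.3  967.2] [ 0.7 -0.5 -0.6]
station [(array([281.4, 243.2]), 0.62), (array([279.5, 230.9]), 0.42)]
hinge []
cover_edge [(array([245.9, 142.3]), 0.78), (array([283.2, 243.6]), 0.31)]
tongs [(array([281. , 230.3]), 0.58)]
tray [(array([354.3, 203.7]), 0.71)]
bottle [(array([228.8, 296.9]), 0.61)]
jar_orange [(array([219.4, 285.7]), 0.7)]
jar_green [(array([244.2, 309.4]), 0.58)]
side [ 251.5 1142.3  946.1] [ 0.1 -0.7 -0.6]
station [(array([269.5, 224.3]), 0.59)]
hinge [(array([321.3, 297.8]), 0.64), (array([231.7, 202.5]), 0.57)]
cover_edge [(array([209.3, 126.4]), 0.78), (array([320.2, 300.3]), 0.31)]
tongs [(array([277.8, 208.5]), 0.57)]
tray [(array([276.4, 157.8]), 0.7), (array([319.7, 295.9]), 0.69)]
bottle [(array([294.8, 299.6]), 0.6)]
jar_orange [(array([270.1, 293.3]), 0.8)]
jar_green [(array([320.1, 296.2]), 0.89)]
0.9 [650.    0.  195.9] [0.  0.7 0.7 0. ]
```

```bash
python3 - <<'E'
from h import *
np.set_printoptions(precision=1,suppress=True)
for n,a,b,z in[("station",(281.4,243.2),(269.5,224.3),0),("edge",(245.9,142.3),(209.3,126.4),250),("tongs",(281,230.3),(277.8,208.5),75),("tray",(354.3,203.7),(276.4,157.8),0),("bottle",(228.8,296.9),(294.8,299.6),0),("jo",(219.4,285.7),(270.1,293.3),0),("jg",(244.2,309.4),(320.1,296.2),0)]:
    print(n,*tri(("scene",a),("side",b)),onz("scene",a,z),onz("side",b,z))
ims=[]
for c in("scene","side"):
    i=cv2.imread(f"pics/{c}0.png")[90:340,180:430]; ims.append(cv2.resize(i,(400,400),interpolation=cv2.INTER_CUBIC))
cv2.imwrite("pics/both.png",np.hstack(ims))
for cam,z in(("scene",75),("side",75)):
  for t,z in(("tongs",85),("tray",22)):
    r=silhouettes(cam,t)
    if r:
        m=r[0]["mask"].astype(np.uint8);ys,xs=np.nonzero(m)
        P=np.array([onz(cam,p,z)[:2] for p in np.c_[xs,ys]],np.float32)
        print(cam,t,r[0]["conf"],cv2.minAreaRect(P))
E
```

```text
station [483.1 108.9  -5.5] 0.3744507659638855 [477.4 113.   -0. ] [481.9 114.6   0. ]
edge [619.2 139.2 297. ] 21.926648878051054 [678.3 107.9 250. ] [654.7  45.4 250. ]
tongs [455.2 130.   72.2] 3.1841833056541744 [450.5 133.9  75. ] [455.3 130.9  75. ]
tray [ 532.2 -225.8  -15.2] 0.8157298543236142 [ 515.8 -209.5    0. ] [ 528.  -204.9    0. ]
bottle [368.6 357.3  -2.7] 4.7477754376918915 [368.3 356.1   0. ] [367.3 362.4   0. ]
jo [429.1 350.7  -8.4] 3.802181777514812 [419.4 356.3   0. ] [428.4 355.3   0. ]
jg [309.3 343.   -0.1] 4.808029835151507 [307.2 345.4   0. ] [310.2 340.1   0. ]Traceback (most recent call last):
  File "<stdin>", line 14, in <module>
  File "h.py", line 9, in onz
    o,d=ray(cam,uv); return o+d*(z-o[2])/d[2]
        ~~~^^^^^^^^
  File "h.py", line 4, in ray
    c=camera_info(cam);K=np.array(c["K"])
ValueError: time passes only in moves, steps and waits
```

View pics/both.png

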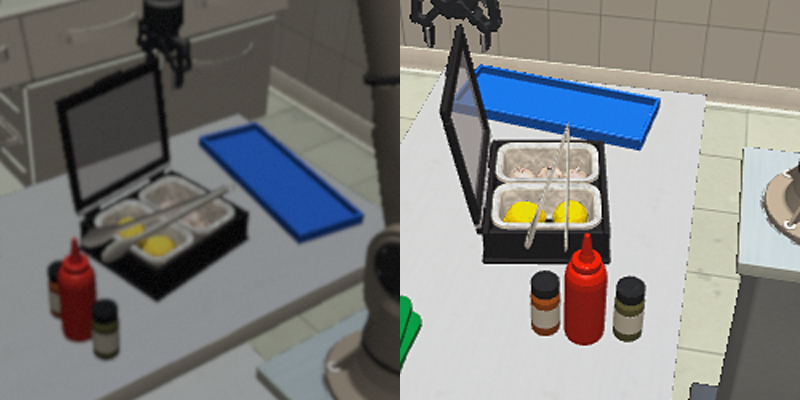

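```bash
cat > h.py <<'E'
import numpy as np, cv2, functools
from scipy.optimize import minimize
from rig import *
camera_info=functools.lru_cache(None)(camera_info)
def ray(cam,uv):
    c=camera_info(cam);K=np.array(c["K"])
    d=np.linalg.inv(K)@[uv[0],uv[1],1.]
    R=np.array(c["R"]);t=np.array(c["t"])
    return -R.T@t, R.T@d
def onz(cam,uv,z):
    o,d=ray(cam,uv); return o+d*(z-o[2])/d[2]
def proj(cam,P):
    c=camera_info(cam);q=(np.array(c["R"])@np.array(P).T).T+np.array(c["t"])
    q=q@np.array(c["K"]).T; return q[:,:2]/q[:,2:]
def pose(L,p):
    c,s=np.cos(p[2]),np.sin(p[2]);L=np.array(L,float)
    return np.c_[p[0]+c*L[:,0]-s*L[:,1],p[1]+s*L[:,0]+c*L[:,1],L[:,2]]
def box(a,b,z0,z1): return [(i*a/2,j*b/2,z) for i in(-1,1) for j in(-1,1) for z in(z0,z1)]
S=4
def hullmask(pts):
    m=np.zeros((420*S,560*S),np.uint8)
    cv2.fillConvexPoly(m,cv2.convexHull(np.round((np.array(pts)+.5)*S).astype(np.int32)),1); return m
def fit(L,obs,p0,hull=True):
    M={}
    for c,m in obs.items():
        m=cv2.resize(m.astype(np.uint8),None,fx=S,fy=S,interpolation=cv2.INTER_NEAREST)
        if hull:
            y,x=np.nonzero(m);h=np.zeros_like(m);cv2.fillConvexPoly(h,cv2.convexHull(np.c_[x,y].astype(np.int32)),1);m=h
        M[c]=m
    def f(p):
        v=0
        for c,m in M.items():
            h=hullmask(proj(c,pose(L,p)));v+=1-(h&m).sum()/(h|m).sum()
        return v
    s=np.array([[0,0,0],[15,0,0],[0,15,0],[0,0,.1]])+p0
    r=minimize(f,p0,method="Nelder-Mead",options=dict(initial_simplex=s,xatol=.05,fatol=1e-4))
    return r.x,r.fun
E
cat > a.py <<'E'
from h import *
np.set_printoptions(precision=3,suppress=True)
for c in("scene","side"): capture(c)
D={}
for n in("tongs","tray","station","cover"):
  for c in("scene","side"):
    r=silhouettes(c,n)
    if r: D[n,c]=r[0]["mask"];print(n,c,[(round(x["conf"],2),x["mask"].sum(),np.round(x["centre"])) for x in r[:2]])
np.save("D.npy",D,allow_pickle=True)
T=[(-165,y,z) for y in(-2,2) for z in(77,100)]+[(165,y,z) for y in(-32,32) for z in(75,114)]
for n,L,p in(("tongs",T,(455,110,1.57)),("tray",box(395,152,0,26),(530,-210,0)),("station",box(200,244,0,75),(482,110,0))):
    ob={c:D[n,c] for c in("scene","side") if (n,c) in D}
    print(n,*fit(L,ob,np.array(p)))
    for c in ob: print(c,*fit(L,{c:ob[c]},np.array(p)))
E
python3 a.py
```

```text
tongs scene [(0.2, np.int64(4737), array([254., 175.]))]
tongs side [(0.95, np.int64(175), array([266., 220.])), (0.6, np.int64(3695), array([281., 153.]))]
tray scene [(0.66, np.int64(3678), array([352., 203.]))]
tray side [(0.97, np.int64(3735), array([283., 156.]))]
station scene [(0.69, np.int64(9120), array([265., 207.]))]
station side [(0.74, np.int64(7961), array([253., 203.]))]
cover scene [(0.56, np.int64(4829), array([249., 174.]))]
cover side [(0.88, np.int64(2273), array([222., 171.])), (0.47, np.int64(7605), array([254., 204.]))]
tongs [456.548 105.865   1.656] 1.6848779171725348
scene [455.   110.     1.57] 1.0
side [456.548 105.865   1.656] 0.6848779171725348
tray [ 523.241 -202.429   -0.132] 0.14629404430461534
scene [ 523.355 -203.158   -0.135] 0.025862623921720118
side [ 522.509 -201.237   -0.157] 0.11482368462564352
station [481.63  109.825   0.192] 0.9852331810701191
scene [479.687 109.613   0.17 ] 0.5379289177435129
side [476.621 108.392   0.195] 0.4456434829453628
```

```bash
cat > b.py <<'E'
from h import *
np.set_printoptions(precision=3,suppress=True)
D=np.load("D.npy",allow_pickle=True).item()
for c in("scene","side"):
    m=D["station",c]&~cv2.dilate(D["cover",c].astype(np.uint8),np.ones((3,3))).astype(bool)
    n,l,st,_=cv2.connectedComponentsWithStats(m.astype(np.uint8));m=l==1+st[1:,4].argmax()
    D["st",c]=m;print(m.sum())
L=box(200,244,0,73)
ob={c:D["st",c] for c in("scene","side")}
print(*fit(L,ob,np.array((482,110,0.1))))
for c in ob: print(c,*fit(L,{c:ob[c]},np.array((482,110,0.1))))
# overlays
p=fit(L,ob,np.array((482,110,0.1)))[0]
th=[1.7]
ims=[]
for c in("scene","side"):
    i=cv2.imread(f"pics/{c}0.png")
    i=cv2.resize(i,None,fx=4,fy=4,interpolation=cv2.INTER_CUBIC)
    def poly(P,col): cv2.polylines(i,[np.round((proj(c,P)+.5)*4).astype(np.int32)],True,col,1)
    for z in(0,73): poly(pose([(a*100,b*122,z) for a,b in((-1,-1),(-1,1),(1,1),(1,-1))],p),(0,255,0))
    for th in(1.6,1.8):
        e=lambda y,r:(106-r*np.cos(th),y,83+r*np.sin(th))
        poly(pose([e(-122,0),e(-122,222),e(122,222),e(122,0)],p),(0,0,255 if th<1.7 else 120))
    poly(pose([(a*197.5,b*76,26) for a,b in((-1,-1),(-1,1),(1,1),(1,-1))],(523,-203,-.135)),(0,255,255))
    u,v=np.round(proj(c,[[520,100,130]])[0]*4).astype(int)
    i=i[v-340:v+260,u-200-190:u+10+0+0+0+0] if 0 else i[v-330:v+270,u-210:u+190]
    ims.append(i)
cv2.imwrite("pics/ov.png",np.hstack(ims)); print([x.shape for x in ims])
E
python3 b.py
```

```text
3141
5568
[475.309 110.547   0.194] 0.3591378213208387
scene [475.364 110.028   0.206] 0.3192418830060749
side [475.352 111.206   0.19 ] 0.03955716755093275
[(600, 400, 3), (600, 400, 3)]
```

View pics/ov.png

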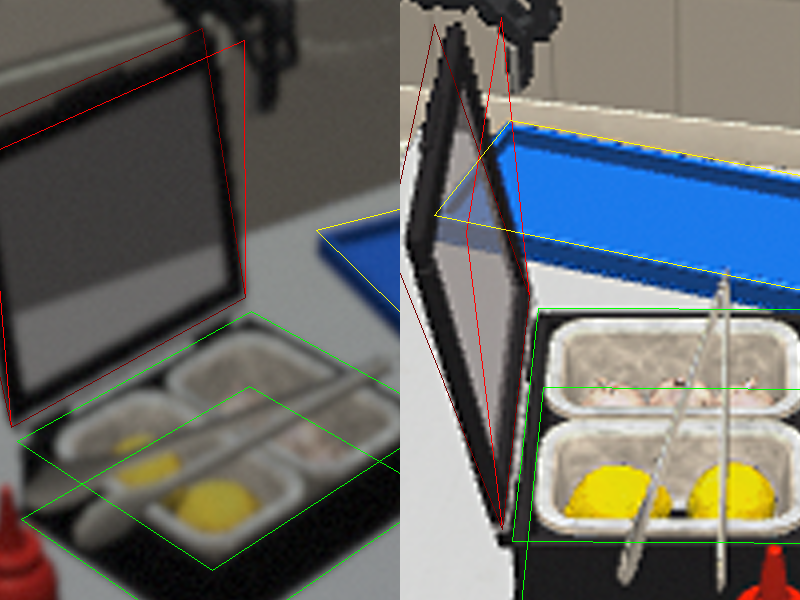

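```bash
python3 - <<'E'
from h import *
np.set_printoptions(precision=1,suppress=True)
def tri(a,b):
    (o1,d1),(o2,d2)=ray("scene",a),ray("side",b)
    s=np.linalg.lstsq(np.c_[d1,-d2],o2-o1,rcond=None)[0]
    p,q=o1+s[0]*d1,o2+s[1]*d2
    return (p+q)/2,np.linalg.norm(p-q)
def px(c,x,y):
    u,v=np.round(proj(c,[[520,100,130]])[0]*4).astype(int)
    return ((u-210+x)/4-.5,(v-330+y)/4-.5)
for n,a,b in(("end",(388,358),(326,272)),("tipFar",(25,495),(228,580)),("tipNear",(85,540),(322,588))):
    A,B=px("scene",*a),px("side",*b)
    print(n,*tri(A,B),onz("scene",A,90),onz("side",B,90))
E
```

```text
end [467.3 -26.6  92.8] 6.8948525645316225 [466.3 -24.8  90. ] [469.6 -36.1  90. ]
tipFar [466.6 289.5  95.2] 2.1824327115234716 [473.6 285.3  90. ] [467.3 285.8  90. ]
tipNear [412.4 275.   85.9] 3.004396883506527 [409.8 275.9  90. ] [411.  281.2  90. ]
```

step_arm(increments="0 -0.04 0.02 0 0 0 0; 0 -0.08 0.04 0 0 0 0; -0.03 -0.1 0.06 0 0 0 0; -0.07 -0.1 0.06 0 0 0 0; -0.11 -0.1 0.06 0 0 0 0; -0.15 -0.08 0.06 0 0 0 0; -0.18 -0.04 0.06 0 0 0 0; -0.196 0.0 0.06 0 0 0 0; -0.196 0.04 0.06 0 0 0 0; -0.196 0.08 0.06 0 0 0 0")

```text
time_s: 2.45
tcp_pos: [453.4, 81.3, 256.5]
eef_rot: [0.001, 0.707, 0.707, 0.001]
force: [1.2, -0.1, 0.7]
grip_width: 85.4
gripper_force: 0.0
```

step_arm(increments="0 0.02 0 0 0 0.045 0; 0 0.04 0 0 0 0.09 0; 0 0.04 0 0 0 0.09 0; 0 0.04 0 0 0 0.09 0")

```text
time_s: 2.85
tcp_pos: [454.3, 118.7, 255.6]
eef_rot: [0.0, 0.675, 0.738, -0.001]
force: [0.2, -0.4, -0.4]
grip_width: 85.4
gripper_force: 0.0
```

```bash
cat >> h.py <<'E'
from scipy.spatial.transform import Rotation as Ro
def wcam(s):
    w,x,y,z=s["eef_rot"];T=np.eye(4);T[:3,:3]=Ro.from_quat([x,y,z,w]).as_matrix();T[:3,3]=s["tcp_pos"]
    c=camera_info("wrist");return T@np.array(c["T_tool_cam"]),np.array(c["K"])
def wz(s,uv,z):
    T,K=wcam(s);d=T[:3,:3]@np.linalg.inv(K)@[uv[0],uv[1],1.];o=T[:3,3];return o+d*(z-o[2])/d[2]
E
python3 - <<'E'
from h import *
import pickle
s=sense();i=capture("wrist");cv2.imwrite("pics/w1.png",i[:,:,::-1])
pickle.dump(s,open("s1.pkl","wb"))
print(s["time_s"],s["tcp_pos"],s["eef_rot"],s["joint_positions"])
r=silhouettes("wrist","tongs");print([(x["conf"],x["mask"].sum(),x["centre"]) for x in r])
print([(x["conf"],x["centre"],wz(s,x["centre"],75)) for x in mark_of("wrist","tongs")])
E
```

```text
2.85 [454.3042074  118.69573274 255.60662497] [ 2.60235727e-04  6.74994234e-01  7.37822741e-01 -5.64291123e-04] [-0.21666396  0.0319004  -0.13408132  1.85904392  0.0055248   1.25170055
 -0.26353249]
[(0.72, np.int64(3268), [292.0, 134.8])]
[(0.85, [273.9, 172.8], array([451.8264402 , 121.61421881,  75.        ]))]
```

View pics/w1.png

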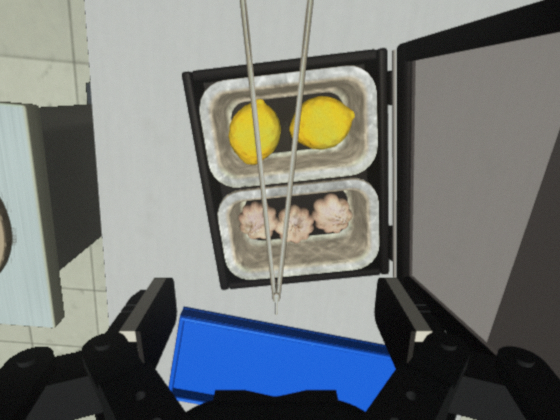

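```bash
python3 - <<'E'
from h import *
import pickle
np.set_printoptions(precision=1,suppress=True)
s=pickle.load(open("s1.pkl","rb"))
for z in(85,94,104):
    for p in((276.5,312),(276.5,298),(242,2),(309.5,2),(262.5,180),(291.5,180)): print(z,p,wz(s,p,z)[:2])
E
```

```text
85 (276.5, 312) [469.2 -41.2]
85 (276.5, 298) [467.5 -22.4]
85 (242, 2) [410.4 273.6]
85 (309.5, 2) [469.5 278.8]
85 (262.5, 180) [440.7 115.3]
85 (291.5, 180) [470.3 117.9]
94 (276.5, 312) [468.6 -34.9]
94 (276.5, 298) [467.  -16.6]
94 (242, 2) [411.4 271.7]
94 (309.5, 2) [468.9 276.8]
94 (262.5, 180) [440.9 117.5]
94 (291.5, 180) [469.7 120.1]
104 (276.5, 312) [468. -28.]
104 (276.5, 298) [466.4 -10.2]
104 (242, 2) [412.4 269.6]
104 (309.5, 2) [468.2 274.6]
104 (262.5, 180) [441. 120.]
104 (291.5, 180) [469.  122.5]
```

step_arm(increments="0 0.008 -0.04 0 0 0 0; 0 0.008 -0.08 0 0 0 0; 0 0.008 -0.12 0 0 0 0; 0 0.008 -0.15 0 0 0 0; 0 0.008 -0.165 0 0 0 0; 0 0.008 -0.175 0 0 0 0; 0 0.008 -0.177 0 0 0 0; 0 0.008 -0.177 0 0 0 0")

```text
time_s: 3.8
tcp_pos: [454.6, 127.7, 79.3]
eef_rot: [0.0, 0.675, 0.738, 0.0]
force: [-0.2, 0.3, 0.5]
grip_width: 85.4
gripper_force: 0.0
```

step_arm(increments="0 0 0 0 0 0 0.3; 0 0 0 0 0 0 0.5; 0 0 0 0 0 0 0.8; 0 0 0 0 0 0 1; 0 0 0 0 0 0 1; 0 0 0 0 0 0 1; 0 0 0 0 0 0 1; 0 0 0 0 0 0 1")

```text
time_s: 4.6
tcp_pos: [454.0, 128.0, 78.8]
eef_rot: [0.0, 0.675, 0.738, -0.0]
force: [-0.3, 0.9, -0.1]
grip_width: 0.4
gripper_force: 0.0
```

```bash
python3 - <<'E'
from h import *
a=capture("wrist");b=capture("side")
i=np.hstack([cv2.resize(a[0:420,100:500],(400,420)),cv2.resize(b[140:280,190:320],(390,420),interpolation=cv2.INTER_CUBIC)])
cv2.imwrite("pics/w2.png",i[:,:,::-1])
E
```

```text
(no output)
```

View pics/w2.png

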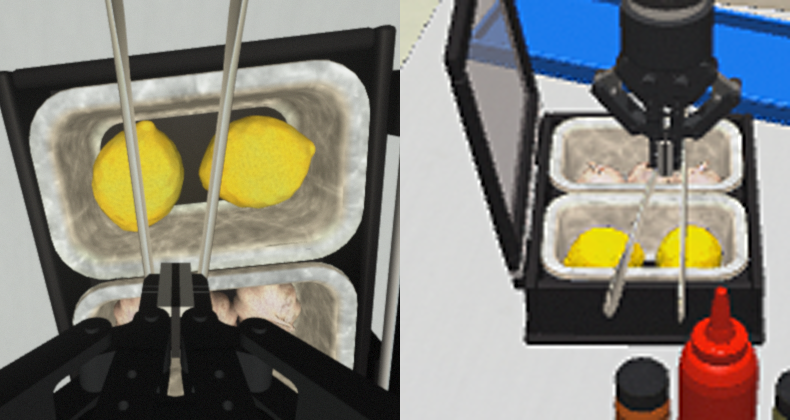

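step_arm(increments="0 0 0.03 0 0 0 1; 0 0 0.05 0 0 0 0.4; 0.004 -0.03 0.05 0 0 0 0.4; 0.004 -0.046 0.05 0 0 0 0.4; 0.004 -0.046 0.03 0 0 0 0.4; 0.004 -0.046 0.01 0 0 0 0.4; 0.004 -0.046 0 0 0 0 0.4; 0.004 -0.046 -0.004 0 0 0 0.4; 0.004 -0.046 -0.007 0 0 0 0.4; 0.004 -0.046 -0.007 0 0 0 0.4")

```text
time_s: 5.7
tcp_pos: [458.3, 82.2, 72.1]
eef_rot: [0.0, 0.674, 0.738, 0.0]
force: [0.1, 0.6, -0.6]
grip_width: 51.8
gripper_force: 0.0
```

```bash
python3 - <<'E'
from h import *
a=capture("wrist");b=capture("side")
i=np.hstack([cv2.resize(a[0:420,100:500],(400,420)),cv2.resize(b[140:280,190:320],(390,420),interpolation=cv2.INTER_CUBIC)])
cv2.imwrite("pics/w3.png",i[:,:,::-1])
E
```

```text
(no output)
```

View pics/w3.png

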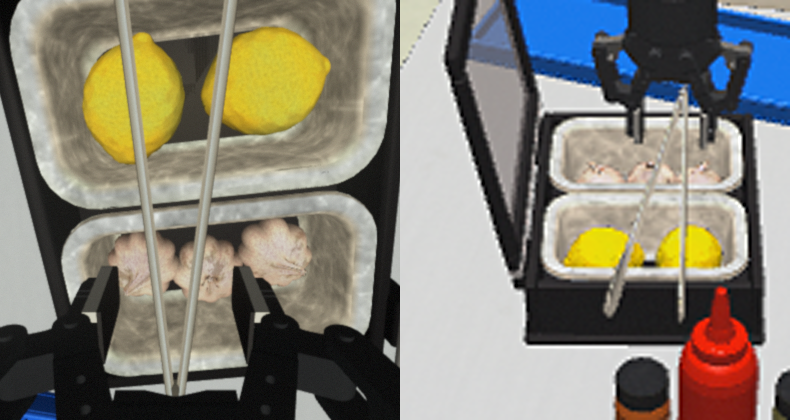

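step_arm(increments="0 0 -0.004 0 0 0 0.5; 0 0 -0.004 0 0 0 0.6; 0 0 -0.004 0 0 0 0.7; 0 0 -0.004 0 0 0 0.8; 0 0 -0.004 0 0 0 1; 0 0 -0.004 0 0 0 1; 0 0 -0.004 0 0 0 1")

```text
time_s: 6.5
tcp_pos: [458.1, 82.0, 67.9]
eef_rot: [0.0, 0.675, 0.738, 0.0]
force: [-0.7, -0.2, -0.9]
grip_width: 0.0
gripper_force: 0.0
```

```bash
python3 - <<'E'
from h import *
a=capture("wrist");b=capture("side")
i=np.hstack([cv2.resize(a[0:420,100:500],(400,420)),cv2.resize(b[140:280,190:320],(390,420),interpolation=cv2.INTER_CUBIC)])
cv2.imwrite("pics/w4.png",i[:,:,::-1])
E
```

```text
(no output)
```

View pics/w4.png

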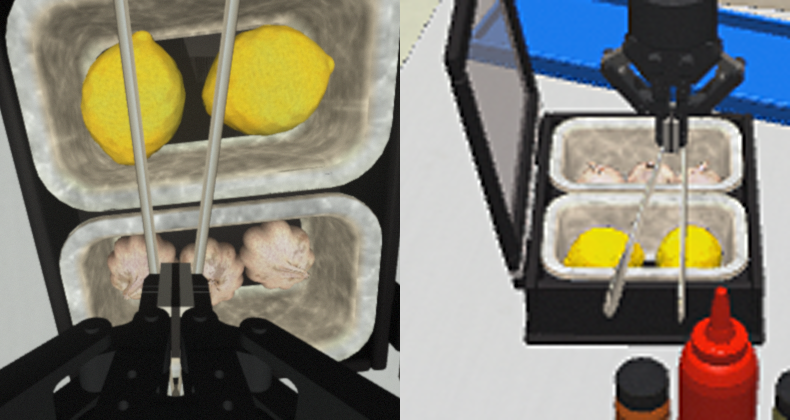

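```bash
python3 - <<'E'
from h import *
import pickle
np.set_printoptions(precision=1,suppress=True)
s=pickle.load(open("s1.pkl","rb"))
s3=dict(s);s3["tcp_pos"]=np.array([458.3,82.2,72.1])
print(wcam(s3)[0][:3,3],wcam(s3)[0][:3,2])
for z in(45,60,75,85,95,105,115):
    o=[]
    for S,rows in((s,[(246,308.5,20),(254,300,100),(262.5,291.5,180)]),(s3,[(224,330,10),(234,321,100),(246,312,180),(254,301,250)])):
        for a,b,r in rows:
            A,B=wz(S,(a,r),z),wz(S,(b,r),z)
            o.append((round((A[1]+B[1])/2),round(np.hypot(*(B-A)[:2]),1)))
    print(z,o)
print(proj("side",[[458,82,68],[458,82,90],[458,82,120]]))
E
```

```text
[450.7 164.6 250.1] [ 0.  -0.3 -0.9]
45 [(269, np.float64(62.1)), (194, np.float64(48.9)), (107, np.float64(33.1)), (205, np.float64(55.1)), (161, np.float64(48.8)), (115, np.float64(39.8)), (69, np.float64(30.3))]
60 [(267, np.float64(59.7)), (194, np.float64(47.0)), (111, np.float64(31.9)), (202, np.float64(51.1)), (161, np.float64(45.2)), (119, np.float64(36.9)), (76, np.float64(28.1))]
75 [(264, np.float64(57.3)), (194, np.float64(45.1)), (114, np.float64(30.6)), (199, np.float64(47.1)), (161, np.float64(41.7)), (122, np.float64(34.0)), (83, np.float64(25.9))]
85 [(262, np.float64(55.7)), (195, np.float64(43.9)), (117, np.float64(29.7)), (197, np.float64(44.4)), (162, np.float64(39.3)), (125, np.float64(32.0)), (87, np.float64(24.4))]
95 [(261, np.float64(54.1)), (195, np.float64(42.6)), (119, np.float64(28.9)), (195, np.float64(41.7)), (162, np.float64(36.9)), (127, np.float64(30.1)), (92, np.float64(22.9))]
105 [(259, np.float64(52.5)), (195, np.float64(41.3)), (121, np.float64(28.0)), (193, np.float64(39.0)), (162, np.float64(34.5)), (130, np.float64(28.2)), (97, np.float64(21.5))]
115 [(257, np.float64(50.9)), (195, np.float64(40.1)), (124, np.float64(27.2)), (191, np.float64(36.3)), (162, np.float64(32.1)), (132, np.float64(26.2)), (102, np.float64(20.0))]
[[280.4 199. ]
 [280.4 192.6]
 [280.5 183.7]]
```

```bash
python3 - <<'E'
from h import *
np.set_printoptions(precision=1,suppress=True)
s=sense();p=np.array(s["tcp_pos"]);print(p,s["grip_width"])
T,K=wcam(s)
for dz in(0,19,30,40):
    q=np.linalg.inv(T)@np.r_[p+[0,0,dz],1];q=K@q[:3];w=q[:2]/q[2]
    print(dz,"wrist",w,*[proj(c,[p+[0,0,dz]])[0] for c in("scene","side")])
out=[]
for c,(h,w) in(("scene",(75,62)),("side",(75,66))):
    i=capture(c);u,v=proj(c,[p+[0,0,20]])[0].astype(int)
    k=i[v-35:v+35,u-33:u+33];out.append(cv2.resize(k,None,fx=6,fy=6,interpolation=cv2.INTER_CUBIC)[:,:396]);print(c,u-33,v-35)
cv2.imwrite("pics/t.png",np.hstack(out)[:,:,::-1])
E
```

```text
[458.1  82.   67.9] 0.27705268130473054
0 wrist [276.2 248.7] [294.1 225. ] [280.4 199. ]
19 wrist [276.3 264.5] [294.3 219.8] [280.4 193.5]
30 wrist [276.4 275.3] [294.4 216.7] [280.4 190.3]
40 wrist [276.4 286.3] [294.5 213.9] [280.5 187.4]
scene 261 184
side 247 158
```

View pics/t.png

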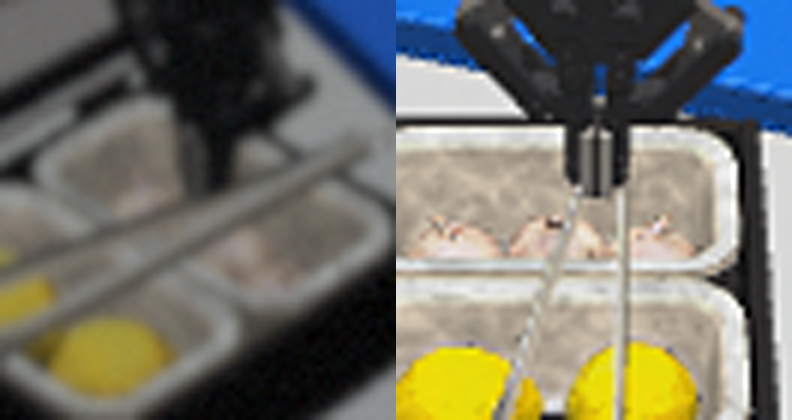

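step_arm(increments="0 0 0.005 0 0 0 0.4; 0 0 0.005 0 0 0 0.4; 0 0 0.005 0 0 0 0.4; 0 0 -0.005 0 0 0 0.4; 0 0 -0.015 0 0 0 0.4; 0 0 -0.022 0 0 0 0.4; 0 0 -0.024 0 0 0 0.4; 0 0 -0.024 0 0 0 0.4")

```text
time_s: 7.5
tcp_pos: [457.5, 81.9, 43.1]
eef_rot: [-0.0, 0.675, 0.738, -0.001]
force: [-0.3, -0.0, 0.9]
grip_width: 51.2
gripper_force: 0.0
```

step_arm(increments="0 0 0 0 0 0 0.5; 0 0 0 0 0 0 0.6; 0 0 0 0 0 0 0.7; 0 0 0 0 0 0 0.8; 0 0 0 0 0 0 1; 0 0 0 0 0 0 1; 0 0 0 0 0 0 1")

```text
time_s: 8.2
tcp_pos: [458.4, 82.1, 44.3]
eef_rot: [0.0, 0.675, 0.738, 0.0]
force: [-1.4, -0.6, 5.7]
grip_width: 26.5
gripper_force: 58.8
```

step_arm(increments="0 0 0.005 0 0 0 1; 0 0 0.015 0 0 0 1; 0 0 0.03 0 0 0 1; 0 0 0.05 0 0 0 1; 0 0 0.075 0 0 0 1; 0 0 0.1 0 0 0 1; 0 -0.02 0.12 0 0 0 1; 0 -0.05 0.13 0 0 0 1; 0 -0.08 0.13 0 0 0 1; 0 -0.11 0.13 0 0 0 1")

```text
time_s: 9.2
tcp_pos: [458.1, -29.0, 174.8]
eef_rot: [0.001, 0.674, 0.738, 0.001]
force: [0.1, 0.2, -1.6]
grip_width: 26.6
gripper_force: 59.0
```

step_arm(increments="0.0 -0.03 0 0 0 0.05 1; 0.01 -0.06 0 0 0 0.15 1; 0.02 -0.09 0 0 0 0.25 1; 0.035 -0.12 0 0 0 0.37 1; 0.05 -0.14 0 0 0 0.49 1; 0.065 -0.16 0 0 0 0.61 1; 0.08 -0.17 0 0 0 0.73 1; 0.095 -0.18 0 0 0 0.85 1; 0.11 -0.181 0 0 0 0.97 1; 0.11 -0.181 0 0 0 1.09 1")

```text
time_s: 10.2
tcp_pos: [569.7, -209.0, 173.9]
eef_rot: [0.001, 0.192, 0.981, 0.0]
force: [-0.6, 0.2, -0.8]
grip_width: 26.8
gripper_force: 59.0
```

step_arm(increments="0 0 0 0 0 0.1 1; 0 0 0 0 0 0.2 1; 0 0 0 0 0 0.254 1; 0 0 0 0 0 0.254 1; 0 0 0 0 0 0.254 1")

```text
time_s: 10.7
tcp_pos: [567.9, -209.0, 174.0]
eef_rot: [0.0, 0.069, 0.998, 0.0]
force: [0.2, -0.7, -0.2]
grip_width: 26.7
gripper_force: 58.9
```

```bash
python3 - <<'E'
from h import *
import pickle
s=sense();a=capture("wrist");b=capture("side");print(s["time_s"],s["tcp_pos"],s["eef_rot"],s["grip_width"],s["gripper_force"],s["force"])
pickle.dump(s,open("s2.pkl","wb"))
for c in("side","wrist"):
  for n in("tongs","tray"): print(c,n,[(x["conf"],x["centre"]) for x in mark_of(c,n)[:2]])
i=np.hstack([cv2.resize(a[0:420,80:480],(400,420)),cv2.resize(b[60:270,190:390],(400,420),interpolation=cv2.INTER_CUBIC)])
cv2.imwrite("pics/c1.png",i[:,:,::-1])
E
```

```text
10.7 [ 567.88468757 -208.99445327  174.02623179] [9.82866002e-06 6.89910824e-02 9.97617271e-01 1.07646704e-04] 26.674440647535782 58.94886956841219 [ 0.21199771 -0.69401363 -0.21356821]
side tongs [(0.66, [275.0, 104.0])]
side tray [(0.63, [273.8, 159.3]), (0.36, [272.7, 223.3])]
wrist tongs []
wrist tray [(0.84, [269.2, 139.3])]
```

View pics/c1.png

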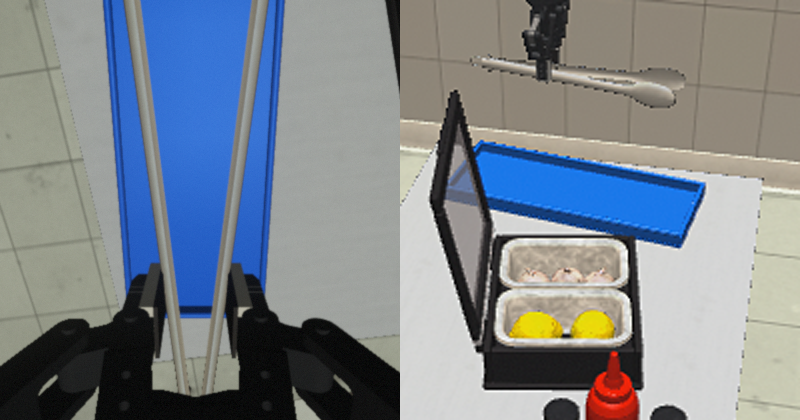

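```bash
python3 - <<'E'
from h import *
import pickle
s=pickle.load(open("s2.pkl","rb"))
print(wz(s,(269.2,139.3),0),onz("side",(273.8,159.3),0))
o,d=ray("side",(275,104.0));print(o+d*((-203-o[1])/d[1]))
E
```

```text
[ 528.58242278 -208.88485317    0.        ] [ 5.34473451e+02 -1.94908092e+02 -1.13686838e-13]
[ 531.79838918 -203.          195.50778419]
```

step_arm(increments="0 0 -0.03 0 0 0 1; 0 0 -0.07 0 0 0 1; 0 0 -0.11 0 0 0 1; 0 0 -0.14 0 0 0 1; 0 0 -0.16 0 0 0 1; 0 0 -0.175 0 0 0 1; 0 0 -0.185 0 0 0 1; 0 0 -0.188 0 0 0 1; 0 0 -0.19 0 0 0 1; 0 0 -0.19 0 0 0 1")

```text
time_s: 12.0
tcp_pos: [568.8, -209.2, -15.4]
eef_rot: [0.001, 0.068, 0.998, -0.0]
force: [-0.6, -0.3, -0.9]
grip_width: 26.8
gripper_force: 58.9
```

step_arm(increments="0 0 -0.002 0 0 0 1; 0 0 -0.004 0 0 0 1; 0 0 -0.006 0 0 0 1; 0 0 -0.007 0 0 0 1; 0 0 -0.008 0 0 0 1; 0 0 -0.008 0 0 0 1")

```text
time_s: 12.6
tcp_pos: [568.0, -208.9, -24.3]
eef_rot: [-0.0, 0.068, 0.998, 0.0]
force: [-0.2, -0.8, -0.2]
grip_width: 26.8
gripper_force: 59.0
```

step_arm(increments="0 0 -0.001 0 0 0 1; 0 0 -0.002 0 0 0 1; 0 0 -0.003 0 0 0 1; 0 0 -0.003 0 0 0 1")

```text
time_s: 13.0
tcp_pos: [568.2, -209.0, -25.0]
eef_rot: [-0.0, 0.068, 0.998, 0.0]
force: [-4.5, 1.8, 13.1]
grip_width: 26.5
gripper_force: 60.1
```

step_arm(increments="0 0 0.001 0 0 0 0.6; 0 0 0.002 0 0 0 0.5; 0 0 0.002 0 0 0 0.45; 0 0 0.002 0 0 0 0.4; 0 0 0.005 0 0 0 0.4; 0 0 0.015 0 0 0 0.4; 0 0 0.04 0 0 0 0.4; 0 0 0.08 0 0 0 0.4; 0 0 0.13 0 0 0 0.6; 0 0 0.18 0 0 0 1")

```text
time_s: 14.0
tcp_pos: [567.6, -208.8, 155.2]
eef_rot: [0.0, 0.068, 0.998, 0.0]
force: [0.2, 0.2, -0.1]
grip_width: 23.1
gripper_force: 0.0
```

```bash
python3 - <<'E'
from h import *
s=sense();print(s["time_s"],s["tcp_pos"],s["joint_positions"])
a=capture("wrist");b=capture("side");c=capture("scene")
np.save("D2.npy",{n:silhouettes(n,"cover")[:1] for n in("scene","side")},allow_pickle=True)
for n in("side","scene"): print(n,[(x["conf"],x["centre"]) for x in mark_of(n,"cover_edge")[:2]],[(x["conf"],x["centre"]) for x in mark_of(n,"tongs")[:1]])
i=np.hstack([cv2.resize(a[0:420,80:480],(400,420)),cv2.resize(b[90:300,190:390],(400,420),interpolation=cv2.INTER_CUBIC)])
cv2.imwrite("pics/c2.png",i[:,:,::-1])
p=np.array((475.3,110.5,.194))
from scipy.optimize import minimize_scalar
for n in("scene","side"):
    m=silhouettes(n,"cover")
    if not m: continue
    m=cv2.resize(m[0]["mask"].astype(np.uint8),None,fx=4,fy=4,interpolation=0)
    for th in np.arange(1.5,1.9,.04):
        e=lambda y,r,d:(106-r*np.cos(th)+d*np.sin(th),y,83+r*np.sin(th)+d*np.cos(th))
        h=hullmask(proj(n,pose([e(y,r,d) for y in(-122,122) for r in(0,222) for d in(-6,6)],p)))
        print(n,round(th,2),round((h&m).sum()/(h|m).sum(),3),end=";")
E
```

```text
14.0 [ 567.63401163 -208.84624938  155.18494484] [ 0.31424217  0.35078243 -0.04123521  1.69623961  0.01578662  1.09491838
  1.7024097 ]
side [(0.97, [208.0, 127.6])] [(0.92, [275.1, 155.2])]
scene [(0.84, [245.3, 135.1])] [(0.87, [348.0, 201.2])]
scene 1.5 0.722;scene 1.54 0.766;scene 1.58 0.808;scene 1.62 0.852;scene 1.66 0.901;scene 1.7 0.943;scene 1.74 0.962;scene 1.78 0.941;scene 1.82 0.905;scene 1.86 0.871;side 1.5 0.0;side 1.54 0.0;side 1.58 0.0;side 1.62 0.0;side 1.66 0.0;side 1.7 0.0;side 1.74 0.0;side 1.78 0.0;side 1.82 0.0;side 1.86 0.0;
```

View pics/c2.png

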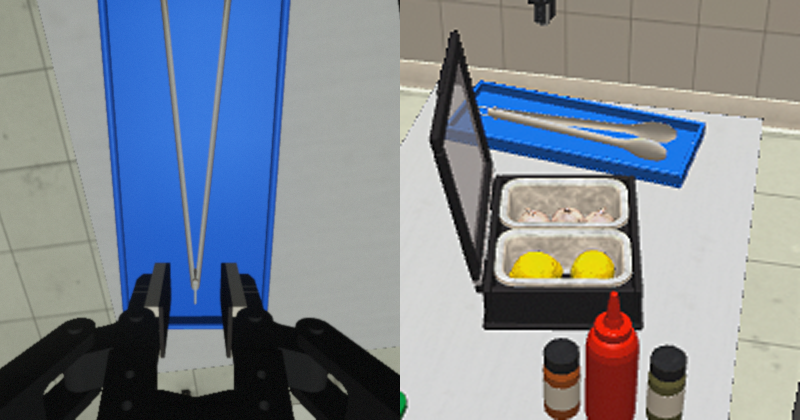

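step_arm(increments="0 0 0.045 0 0 0 1; 0.01 0.01 0.09 0 0 0 1; 0.04 0.03 0.125 0 0 0.05 1; 0.07 0.06 0.145 0 0 0.1 1; 0.1 0.095 0.145 0 0 0.15 1; 0.12 0.13 0.145 0 0 0.2 1; 0.125 0.17 0.145 0 0 0.25 1; 0.12 0.21 0.145 0 0 0.3 1; 0.115 0.25 0.145 0 0 0.33 1; 0.105 0.29 0.145 0 0 0.33 1")

```text
time_s: 15.55
tcp_pos: [672.9, 82.6, 296.5]
eef_rot: [-0.001, -0.097, 0.995, 0.0]
force: [-0.1, 0.6, 0.4]
grip_width: 0.0
gripper_force: 0.0
```

step_arm(increments="-0.006 0.03 0 0 0 0 1; -0.015 0.055 0 0 0 0 1; -0.021 0.064 0 0 0 0 1; -0.021 0.064 0 0 0 0 1")

```text
time_s: 15.95
tcp_pos: [651.1, 146.6, 297.5]
eef_rot: [-0.0, -0.098, 0.995, 0.0]
force: [-0.1, -0.6, -0.2]
grip_width: -0.3
gripper_force: 0.0
```

```bash
python3 - <<'E'
from h import *
s=sense();print(s["time_s"],s["tcp_pos"],s["eef_rot"],s["joint_positions"],s["force"])
b=capture("side");c=capture("scene")
i=np.hstack([cv2.resize(x,(400,420),interpolation=cv2.INTER_CUBIC) for x in(b[20:230,120:320],c[50:260,150:350])])
cv2.imwrite("pics/c3.png",i[:,:,::-1])
E
```

```text
15.95 [651.14897199 146.62578505 297.49347643] [-4.87703936e-04 -9.80102543e-02  9.95185264e-01  2.05005585e-04] [-0.13040978  0.38789219 -0.2230084   1.33324768  0.08394804  1.4304968
  1.41795722] [-0.09855346 -0.57411648 -0.24642897]
```

View pics/c3.png

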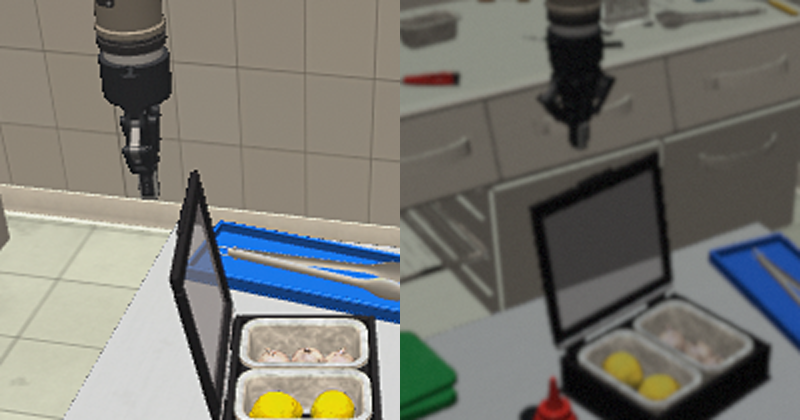

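step_arm(increments="0 0 -0.03 0 0 0 1; 0 0 -0.059 0 0 0 1; 0 0 -0.059 0 0 0 1; -0.019 -0.004 -0.059 0 0 0 1; -0.037 -0.007 -0.059 0 0 0 1; -0.055 -0.011 -0.059 0 0 0 1; -0.072 -0.014 -0.059 0 0 0 1; -0.086 -0.017 -0.062 0 0 0 1")

```text
time_s: 16.85
tcp_pos: [568.5, 126.3, 238.9]
eef_rot: [0.003, -0.095, 0.995, -0.0]
force: [1.6, 0.3, 2.1]
grip_width: -0.1
gripper_force: 1.1
```

```bash
cat > th.py <<'E'
from h import *
p=np.array((475.3,110.5,.194))
s=sense();print(s["time_s"],s["tcp_pos"],s["force"])
for n in("scene","side"):
    capture(n);print(n,[(x["conf"],x["centre"]) for x in mark_of(n,"cover_edge")[:1]])
    m=silhouettes(n,"cover")
    if not m: print("none");continue
    print(m[0]["conf"],m[0]["mask"].sum())
    m=cv2.resize(m[0]["mask"].astype(np.uint8),None,fx=4,fy=4,interpolation=0)
    R=[]
    for th in np.arange(0,1.9,.05):
        e=lambda y,r,d:(106-r*np.cos(th)+d*np.sin(th),y,83+r*np.sin(th)+d*np.cos(th))
        h=hullmask(proj(n,pose([e(y,r,d) for y in(-122,122) for r in(0,222) for d in(-6,6)],p)))
        R.append((round((h&m).sum()/(h|m).sum(),3),round(th,2)))
    print(n,sorted(R)[-3:])
E
python3 th.py
```

```text
16.85 [568.48777077 126.3363719  238.87714242] [1.55060114 0.26564472 2.09157599]
scene [(0.74, [260.8, 144.7])]
0.85 3848
scene [(np.float64(0.863), np.float64(1.5)), (np.float64(0.936), np.float64(1.45)), (np.float64(0.946), np.float64(1.4))]
side [(0.62, [238.9, 127.6])]
0.64 772
side [(np.float64(0.386), np.float64(1.35)), (np.float64(0.559), np.float64(1.45)), (np.float64(0.727), np.float64(1.4))]
```

step_arm(increments="-0.018 -0.003 -0.004 0 0 0 1; -0.035 -0.007 -0.008 0 0 0 1; -0.051 -0.010 -0.017 0 0 0 1; -0.066 -0.013 -0.028 0 0 0 1; -0.078 -0.015 -0.040 0 0 0 1; -0.090 -0.018 -0.053 0 0 0 1; -0.100 -0.020 -0.067 0 0 0 1; -0.109 -0.022 -0.082 0 0 0 1; -0.116 -0.023 -0.097 0 0 0 1; -0.122 -0.024 -0.113 0 0 0 1")

```text
time_s: 18.15
tcp_pos: [444.8, 104.2, 122.9]
eef_rot: [0.0, -0.096, 0.995, 0.0]
force: [0.2, -0.8, 2.2]
grip_width: -0.1
gripper_force: 0.7
```

```bash
python3 th.py
```

```text
18.15 [444.80619599 104.20435719 122.86566312] [ 0.23613128 -0.83822698  2.212138  ]
scene [(0.98, [309.2, 205.3])]
0.58 1986
scene [(np.float64(0.706), np.float64(0.5)), (np.float64(0.738), np.float64(0.4)), (np.float64(0.859), np.float64(0.45))]
side [(0.91, [306.8, 166.7])]
0.93 4576
side [(np.float64(0.836), np.float64(0.35)), (np.float64(0.881), np.float64(0.4)), (np.float64(0.886), np.float64(0.45))]
```

step_arm(increments="-0.003 -0.001 -0.012 0 0 0 1; -0.005 -0.001 -0.024 0 0 0 1; -0.005 -0.001 -0.036 0 0 0 1; -0.005 -0.001 -0.046 0 0 0 1; -0.005 -0.001 -0.054 0 0 0 1; -0.005 -0.001 -0.059 0 0 0 1; -0.005 -0.001 -0.062 0 0 0 1; -0.005 -0.001 -0.064 0 0 0 1; -0.005 -0.001 -0.064 0 0 0 1")

```text
time_s: 19.35
tcp_pos: [439.3, 103.1, 58.8]
eef_rot: [0.0, -0.096, 0.995, 0.0]
force: [0.1, 0.0, 1.0]
grip_width: 0.1
gripper_force: 0.0
```

step_arm(increments="0 0 -0.001 0 0 0 1; 0 0 -0.002 0 0 0 1; 0 0 -0.003 0 0 0 1; 0 0 -0.004 0 0 0 1; 0 0 -0.004 0 0 0 1")

```text
time_s: 19.85
tcp_pos: [439.3, 103.1, 54.9]
eef_rot: [0.0, -0.097, 0.995, 0.0]
force: [-0.2, 0.0, 0.5]
grip_width: -0.4
gripper_force: 0.2
```

step_arm(increments="0 0 -0.001 0 0 0 1; 0 0 -0.002 0 0 0 1; 0 0 -0.003 0 0 0 1; 0 0 -0.004 0 0 0 1; 0 0 -0.004 0 0 0 1")

```text
time_s: 20.35
tcp_pos: [439.2, 103.1, 52.4]
eef_rot: [-0.0, -0.096, 0.995, -0.0]
force: [-3.6, -0.9, 16.0]
grip_width: -0.1
gripper_force: 8.0
```

```bash
sed -i 's/1.9,.05/0.3,.02/' th.py; python3 th.py
```

```text
20.35 [439.20393079 103.13549822  52.42998603] [-3.62797705 -0.94937679 15.99252407]
scene [(0.68, [311.7, 238.9])]
0.66 3638
scene [(np.float64(0.777), np.float64(0.04)), (np.float64(0.806), np.float64(0.02)), (np.float64(0.819), np.float64(0.0))]
side [(0.98, [314.0, 195.6])]
0.74 5087
side [(np.float64(0.862), np.float64(0.04)), (np.float64(0.88), np.float64(0.02)), (np.float64(0.897), np.float64(0.0))]
```

step_arm(increments="0 0 -0.001 0 0 0 1; 0 0 -0.001 0 0 0 1; 0 0 -0.001 0 0 0 1")

```text
time_s: 20.95
tcp_pos: [439.3, 103.1, 52.4]
eef_rot: [-0.0, -0.096, 0.995, -0.0]
force: [-6.8, -2.1, 24.4]
grip_width: 0.0
gripper_force: 12.1
```

step_arm(increments="0 0 0.003 0 0 0 1; 0 0 0.02 0 0 0 1; 0 0 0.06 0 0 0 1; 0 0 0.1 0 0 0 1; 0 0 0.15 0 0 0 1; 0 0 0.2 0 0 0 1; 0 0 0.2 0 0 0 1; 0 0 0.2 0 0 0 1")

```text
time_s: 21.75
tcp_pos: [439.5, 103.1, 250.6]
eef_rot: [0.001, -0.096, 0.995, 0.0]
force: [-0.1, -0.2, -0.5]
grip_width: 0.1
gripper_force: 0.0
```

```bash
python3 th.py; python3 - <<'E'
from h import *
for c in("scene","side"):
    for n in("tongs","bottle","jar_orange","jar_green"): print(c,n,[(x["conf"],x["centre"]) for x in mark_of(c,n)[:1]])
E
```

```text
21.75 [439.49355816 103.09128233 250.61395757] [-0.05170616 -0.24928746 -0.48402485]
scene [(0.81, [312.6, 241.2])]
0.56 4153
scene [(np.float64(0.93), np.float64(0.04)), (np.float64(0.952), np.float64(0.0)), (np.float64(0.956), np.float64(0.02))]
side [(0.74, [314.9, 199.5])]
0.63 5366
side [(np.float64(0.921), np.float64(0.04)), (np.float64(0.939), np.float64(0.02)), (np.float64(0.954), np.float64(0.0))]
scene tongs [(0.63, [347.9, 202.7])]
scene bottle [(0.63, [227.6, 296.9])]
scene jar_orange [(0.52, [222.7, 285.0])]
scene jar_green [(0.63, [245.4, 311.2])]
side tongs [(0.64, [275.4, 156.6])]
side bottle [(0.9, [295.1, 298.2])]
side jar_orange [(0.95, [268.8, 291.9])]
side jar_green [(0.88, [320.4, 296.2])]
```

Position stopped changing under rising force, so the cover is shut; everything else is in place.

```bash
python3 -c "
from rig import *
print(finish_job())"
```

```text
the job is handed in; nothing more can be done
None
```

I laid the tongs in the blue tray and eased the cover shut. The bottle and jars look unmoved, and I handed the job in at about 22 s of the 58 s allowed; no verdict came back. It took three grasp attempts because the fingertips sat about 30 mm higher than the reported tool position.

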